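Tap the bearing cup square into a centrifuge drive

ROBOT

A 6-joint arm with a two-finger parallel gripper is mounted at the origin on the work surface. World frame = base frame: x ahead of the robot, y to its left, z up, the work surface at z = 0. Lengths are in mm, angles in rad, forces in N, time in s.
With the tool pointing down it reaches from about 350 to 775 mm from the base axis. Payload 7.3 kg.
Tool frame: the origin (TCP) lies at the very end of the fingers, on their centre line; the grasp point (between the pads) lies 19 mm behind it; z points along the fingers, y is the line along which they close (so a half turn about z gives the same grasp; the last joint's range is limited). The gripper opens to 92 mm and grips with 3 to 60 N. Pads are 19 mm wide; open, the fingers measure 130 mm over their backs; the gripper's body (75 mm by 190 mm) begins 47 mm behind the grasp point.
Start: joints at [1.163, 0.342, 1.524, -0, 1.275, -0.146], TCP at [135.865, 507.135, 226.741] pointing down, gripper open.
Joint ranges: [-2.53, 2.53], [-0.77, 2.02], [0.04, 2.7], [-1, 4.14], [0.28, 2.66], [-3.11, 3.11]. Speed limits (rad/s): [2.57, 2.57, 3.14, 3.14, 3.14, 3.14].

INTERFACE

Orientations are given as a unit quaternion [x, y, z, w].
In Python, from cell import observe, snapshot, calibration, job_done, masks_of, pinpoint gives the robot as it stands.
- The arm moves only by the shell command python3 -m handwheel 'ROWS' [FORCE]. ROWS is text: rows parted by semicolons, each of 7 numbers parted by spaces: the shift along the world's x, y, z in mm, then the turn, a rotation vector about the world's x, y, z in rad, then the finger opening in mm, from 0 to 91.8. In form: dx dy dz wx wy wz gripper; .... A call has 1 to 8 rows; each row is the pose to reach, as a shift and turn from the pose commanded when the call began; what a row does not reach only later rows make up. A row lasts 1/12 s, in which the tool goes at most 41.7 mm and 7.16 degrees, less where a joint would pass 70% of its speed; a pose out of reach is approached as far as the arm can. A call with a gripper value outside its range is refused whole. The fingers move at their own pace and stop on an object; FORCE is the grip in N (left out, the last holds). Time passes only in rows, so rows that repeat a pose let the fingers close. It gives the time, the measured TCP pose, the force, the opening and the grip force at its end, in the units of the state.
- observe(): the state, without advancing time (a new reading comes with each control period).
- snapshot(name): name is "scene" or "side" or "wrist"; returns the picture (480x640x3 uint8, blue, green, red); there is no depth.
- calibration(name): a dict with "fx", "fy", "cx", "cy" (pixels), "rvec" (rotation vector, rad) and "tvec" (3), from world to camera coordinates, as OpenCV has them; the wrist camera has in their place "T_tool_cam" (4x4, takes a point from camera to tool coordinates, whose origin is the TCP and whose axes are the flange's). Camera axes: x right, y down, z forward; pixel columns grow to the right and rows downward; lengths in mm; the calibration is good to about 2 mm. A picture is of the moment at which its call begins: read the wrist's pose just before it. calibration takes no time and is no camera call.
- job_done(): hands the job in; it is judged then, once.
Trained networks look in the newest picture that a camera, given by its name, has taken for a name from the list of things; names that differ only in an ending like _2 or _b are one class to them, and where a whole thing is asked for, a point or a joint stands for the part that bears it (a point fixed in the world has none). Each returns a list of dicts, best first, with "p" (0 to 1); they miss things now and then, are a little off and sometimes report something else, mostly with a low value. They report only what shows in the picture. A call takes as long as a camera call. They do not tell look-alikes from the thing itself.
- masks_of(target, camera): "region" (480x640 bool, what is visible of it) and "box" ([left, top, width, height] as shares, 0 to 1, of the picture: columns of its width, rows of its height, round what is visible of it).
- pinpoint(target, camera): "centre" ([column, row] as shares, 0 to 1, of the picture: columns of its width, rows of its height: a listed point, or the origin of a listed thing).
The state is a dict: "time_s": time; "joint_positions": joint angles; "qvel": joint speeds; "tau": joint torques, N m; "eef_pos": TCP position; "eef_rot": TCP orientation; "wrist_force": force on the tool from outside, world axes, zero at the start; "ft_torque": the same for the moment, N m; "width": finger opening in mm; "gripper_force": force on a finger pad.
Only numpy, scipy, OpenCV 4.12 (cv2) and the standard library are available. Lean on these libraries where they do the work, as an engineer would, in place of code of your own. Each camera call takes 0.05 s, during which the arm holds its last target. There are 200 camera calls.

TASK

Take the drift from its stand and use only its nose to press the flanged bearing cup fully home into the white drive housing, working alternately around the rim so that it goes in square and never cocks, and without hammering it hard. Then stand the drift back in its stand, nose down. Leave the bottle, the jar and the wrench where they are, and do not touch the cup with the gripper.

Things in the scene. Friction and masses are not known exactly. Their poses are not given: they have to be found in the camera images.
- housing: White cast drive housing of a bench centrifuge, fixed: block 120 x 120 x 50 mm (z), low feet at its +x and -x sides (12 mm high, reaching 79 mm from the centre). A round bore 62 mm wide opens upward in its top; a fixed steel spindle 16 mm thick stands on the bore's axis, ending 12 mm above the top face. Origin at the centre of the underside, z up.
- bore_mouth (a point): Centre of the bore's mouth, in the plane of the housing's top face, 50 mm above the bench; same axes as the housing. The cup is home when its flange's underside lies on this face. Leaning more than 8 degrees (0.14 rad) the cup counts as cocked and ruins the bore; 90 N on it, even for a moment, counts as hammering.
- cup: Loose plain steel bearing cup, 0.35 kg: flange 72 mm outer diameter, 5 mm thick, above a skirt 60 mm in diameter, 18 mm long, with a 42 mm opening right through. Origin on its axis in the plane of the flange's underside, z up along the axis. Started in the bore by hand, it sits 7 to 10 mm too high, up to about 3 degrees askew, differently each time.
- stand: Grey plastic block 64 x 64 x 76 mm (z) fixed to the bench, with one upright round hole 21 mm wide, 70 mm deep, with a 3 mm chamfer, in the middle of its top. Origin at the centre of the underside, z up.
- stand_top (a point): Centre of the hole's mouth in the stand's top face, 76 mm above the bench; the drift's guard rests on this face.
- drift: Hand drift, 0.1 kg, nose down in the stand: black guard plate 42 x 42 x 6 mm, on it a square handle 22 x 22 mm, 56 mm long (sides along x, y); below, a round aluminium nose 14 mm thick, flat end, jutting 45 to 65 mm below the guard: clamped at another length each time, not told. Origin at the centre of the guard's underside, z up to the handle. Fingertips set on the guard do not slip.
- bottle: White plastic bottle, 60 mm wide, 115 mm high; bystander. Origin at the centre of the underside.
- jar: Small amber jar, 48 mm wide, 55 mm high; bystander. Origin at the centre of the underside.
- wrench: Steel wrench lying on the bench; bystander. Origin at the middle of its underside.
- cup_top (a point): Centre of the flange's top, a flat ring 21 to 36 mm from the axis; best pressed 28 mm out. The press fit resists all round: some 8 to 20 N on one place of the rim pushes that side down, where it stays (the opposite side stays or rises a little); the whole cup at once needs 28 N. Sink one place about 3 mm, then go to the opposite one.
Things that resemble listed ones, but are neither listed nor needed, are in the scene too. Several things have the shape of the cup; the one meant has the colours described above.

How it is judged:
By the outcome, as a careful person would: the job done as asked, in the order asked, and still so for the second after the job is handed in, with the robot touching nothing.
It also fails if it takes over 72 s, if anything falls off the work surface, if the arm or the gripper's body presses on something with over 40 N, if the wrist force passes 120 N, or if a joint passes its speed limit or range.

## Working session

There is one attempt and no reset: what is moved stays moved. The work goes in short steps, Python scripts to look and compute and a shell command to move; the robot and the scene stay as the last step left them, time stands still between calls to the robot, and variables do not carry over. Pictures are saved under pics/ and viewed, at most 10 in all, crops included, and the job is handed in when it is done.

```bash
mkdir -p pics; cat > h.py <<'E'
import numpy as np, cv2
from cell import *
from scipy.spatial.transform import Rotation as R
def cam(n,st=None):
    c=calibration(n);K=np.array([[c['fx'],0,c['cx']],[0,c['fy'],c['cy']],[0,0,1.]])
    if 'rvec' in c:
        Rm=cv2.Rodrigues(np.array(c['rvec'],float))[0];t=np.array(c['tvec'],float).ravel()
        return K,Rm.T,-Rm.T@t
    T=np.array(c['T_tool_cam'],float);Rt=R.from_quat(st['eef_rot']).as_matrix()
    return K,Rt@T[:3,:3],Rt@T[:3,3]+np.array(st['eef_pos'])
def ray(C,u,v):
    K,Rw,o=C;d=Rw@np.linalg.inv(K)@np.array([u,v,1.]);return o,d
def onz(C,u,v,z):
    o,d=ray(C,u,v);return o+d*(z-o[2])/d[2]
def proj(C,p):
    K,Rw,o=C;q=K@(Rw.T@(np.array(p)-o));return q[:2]/q[2]
def find(n,names,zs,st=None):
    C=cam(n,st)
    for t,z in zip(names,zs):
        for r in pinpoint(t,n)[:4]:
            u,v=r['centre'][0]*640,r['centre'][1]*480
            print(n,t,round(r['p'],2),round(u),round(v),onz(C,u,v,z).round(1))
E
python3 - <<'E'
from h import *
for n in("scene","side"):
    cv2.imwrite(f"pics/{n}0.png",snapshot(n))
    find(n,["bore_mouth","stand_top","drift","cup_top","cup","bottle","jar"],[50,76,76,63,58,0,0])
s=observe();print(s)
E
```

```text
scene bore_mouth 0.96 307 203 [523.  108.7  50. ]
scene bore_mouth 0.51 305 214 [535.6  80.2  50. ]
scene stand_top 0.88 267 276 [ 567.1 -105.7   76. ]
scene drift 0.67 263 274 [ 558.  -105.1   76. ]
scene cup_top 0.91 326 158 [495.9 236.2  63. ]
scene cup_top 0.62 304 194 [510.8 117.1  63. ]
scene cup_top 0.61 251 240 [486.1 -43.4  63. ]
scene cup_top 0.41 308 214 [546.7  75.   63. ]
scene cup 0.97 251 246 [492.2 -53.6  58. ]
scene cup 0.8 325 157 [488.1 241.7  58. ]
scene cup 0.58 302 198 [509.3 109.9  58. ]
scene bottle 0.78 337 130 [438.4 387.    0. ]
scene jar 0.84 401 298 [793.6  32.6   0. ]
scene jar 0.49 270 293 [564.1 -97.7   0. ]
side bore_mouth 0.64 254 227 [517.5 116.1  50. ]
side stand_top 0.58 330 268 [ 569.9 -102.7   76. ]
side drift 0.56 327 268 [563.9 -98.6  76. ]
side cup_top 0.85 209 205 [467.7 231.9  63. ]
side cup_top 0.78 248 222 [510.1 127.   63. ]
side cup_top 0.59 273 284 [458.8 -53.9  63. ]
side cup 0.95 250 225 [511.3 120.5  58. ]
side cup 0.72 207 208 [460.9 232.5  58. ]
side cup 0.63 273 283 [460.3 -48.7  58. ]
side bottle 0.94 176 195 [439.2 388.8   0. ]
side jar 0.74 366 205 [807.6  40.3   0. ]
{'time_s': 0.8, 'joint_positions': array([ 1.16300144e+00,  3.41934020e-01,  1.52412250e+00, -3.43777050e-05,
        1.27537752e+00, -1.45968771e-01]), 'qvel': array([-0.00101401, -0.0013532 ,  0.00142723,  0.00051936, -0.00070611,
       -0.00069969]), 'tau': array([ 4.12296977e-04, -4.31082022e+01, -2.44467795e+01,  7.17589818e-02,
        4.85469773e-02, -1.80811219e-05]), 'eef_pos': array([135.87192737, 507.12742077, 226.76691364]), 'eef_rot': array([1.30534481e-01, 9.91443767e-01, 7.17907036e-05, 3.74973465e-05]), 'wrist_force': array([-0.62629063, -0.47063324, -0.06526969]), 'ft_torque': array([-0.02196147, -0.0449173 , -0.04271195]), 'gripper_force': 0.0, 'width': 91.97363196625061}
```

```bash
python3 - <<'E'
import cv2,numpy as np
a=cv2.imread("pics/scene0.png")[100:340,180:440];b=cv2.imread("pics/side0.png")[140:340,150:420]
a=cv2.resize(a,(400,370),interpolation=cv2.INTER_CUBIC);b=cv2.resize(b,(400,296),interpolation=cv2.INTER_CUBIC)
b=cv2.copyMakeBorder(b,0,74,0,0,0);cv2.imwrite("pics/ab.png",np.hstack([a,b]))
E
```

```text
(no output)
```

View pics/ab.png

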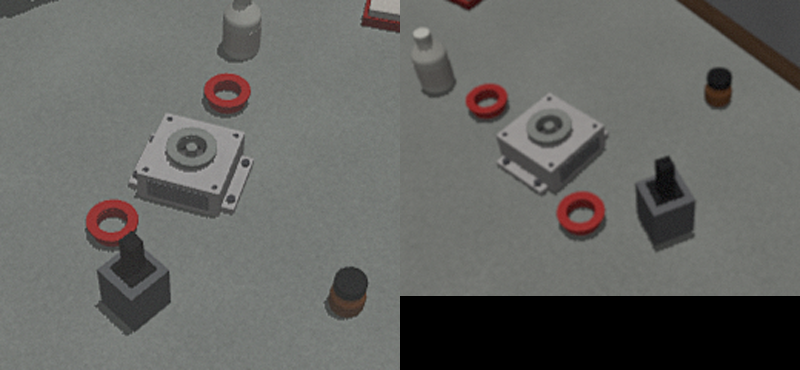

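Scene picture: the steel cup sits in the housing at scene px (304,194); the red rings at (326,158) and (251,240) are decoys; the drift stands in the grey stand at (267,276). Moving there for a closer look, over the housing first.

```bash
python3 -c "
from h import *
c=calibration('wrist');print(c);print(R.from_quat(observe()['eef_rot']).as_matrix().round(3))"
python3 -m handwheel '40 -40 5 0 0 0 91; 70 -75 10 0 0 0 91; 100 -110 15 0 0 0 91; 130 -145 20 0 0 0 91; 160 -180 25 0 0 0 91; 190 -215 30 0 0 0 91; 220 -250 35 0 0 0 91; 250 -285 40 0 0 0 91'
```

```text
{'fx': 427.0008019880204, 'fy': 427.0008019880204, 'cx': 316.11077400529047, 'cy': 243.90076773863208, 'T_tool_cam': array([[-6.03905659e-05, -9.62158430e-01, -2.72490646e-01,
         7.44655055e+01],
       [ 9.99999946e-01,  3.01315562e-05, -3.28018207e-04,
        -4.97012370e-01],
       [ 3.23816051e-04, -2.72490651e-01,  9.62158376e-01,
        -1.57612235e+02],
       [ 0.00000000e+00,  0.00000000e+00,  0.00000000e+00,
         1.00000000e+00]])}
[[-0.966  0.259  0.   ]
 [ 0.259  0.966  0.   ]
 [-0.     0.    -1.   ]]
time_s: 1.47
eef_pos: [355.7, 256.6, 262.1]
eef_rot: [0.13, 0.991, 0.0, 0.0]
wrist_force: [1.4, 0.6, 0.4]
width: 91.1
gripper_force: 0.0
```

```bash
python3 -m handwheel '35 -35 0 0 0 0 91; 70 -70 0 0 0 0 91; 100 -105 0 0 0 0 91; 130 -136 0 0 0 0 91; 130 -136 0 0 0 0 91; 130 -136 0 0 0 0 91'
python3 - <<'E'
from h import *
s=observe();cv2.imwrite("pics/w1.png",snapshot("wrist"))
find("wrist",["bore_mouth","cup_top","stand_top"],[50,63,76],s)
print(s['eef_pos'])
E
```

```text
time_s: 1.97
eef_pos: [487.5, 118.9, 261.1]
eef_rot: [0.133, 0.991, -0.0, 0.0]
wrist_force: [0.4, -0.4, -0.1]
width: 91.1
gripper_force: 0.0
wrist bore_mouth 0.9 321 234 [508.7 117.   50. ]
wrist cup_top 0.98 170 228 [466.5  -6.4  63. ]
wrist cup_top 0.86 320 241 [511.3 115.4  63. ]
wrist cup_top 0.6 479 150 [471.  260.5  63. ]
[487.52969747 118.88112417 261.10818362]
```

View pics/w1.png

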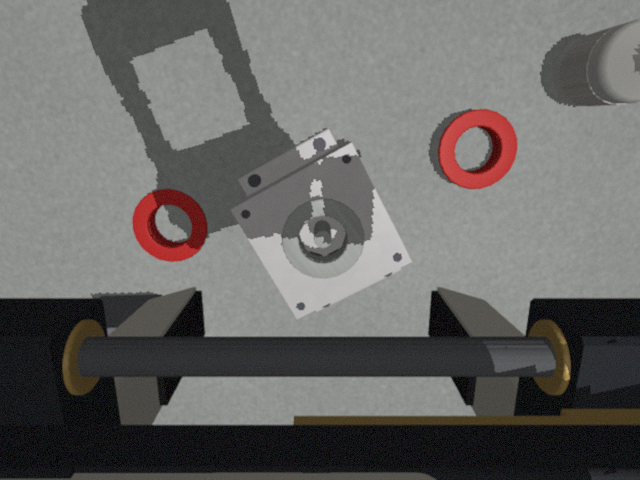

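Wrist view: cup flange circle centred about px (322,237) with the spindle in it, red decoys at (170,226) and (478,150). Now to the stand.

```bash
python3 -m handwheel '9 -36 0 0 0 0 91; 18 -72 0 0 0 0 91; 27 -108 0 0 0 0 91; 36 -144 0 0 0 0 91; 45 -180 0 0 0 0 91; 54 -214 0 0 0 0 91; 54 -214 0 0 0 0 91; 54 -214 0 0 0 0 91'
python3 - <<'E'
from h import *
s=observe();cv2.imwrite("pics/w2.png",snapshot("wrist"))
find("wrist",["stand_top","drift"],[76,76],s)
print(s['eef_pos'])
E
```

```text
time_s: 2.83
eef_pos: [538.6, -91.7, 261.4]
eef_rot: [0.131, 0.991, 0.0, -0.0]
wrist_force: [-0.0, 0.2, 1.0]
width: 91.1
gripper_force: 0.0
wrist drift 0.55 311 250 [ 564.1 -103.8   76. ]
[538.64105408 -91.72258655 261.40011068]
```

View pics/w2.png

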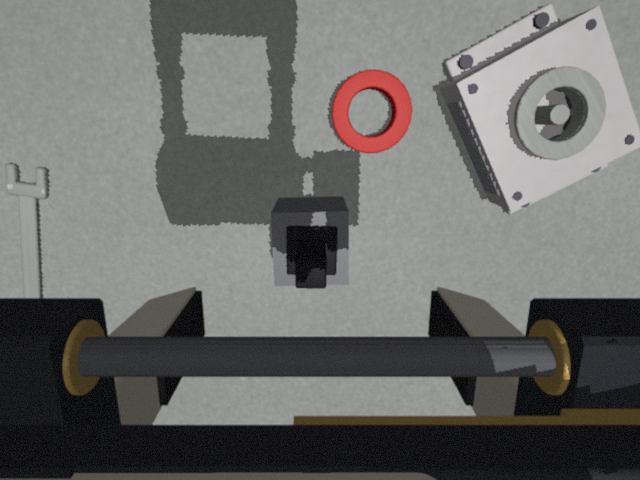

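```bash
python3 - <<'E'
from h import *
s=observe();C=cam("wrist",s)
im=cv2.imread("pics/w2.png")
for u,v,z in[(312,250,82),(311.5,274,138),(349,284,76),(275,286,76)]:print(u,v,z,onz(C,u,v,z).round(1))
g=cv2.cvtColor(im,6)[200:295,265:357]
for y0 in(215,232,262,270,280):print(y0,im[y0,268:355,1].tolist())
print(im[200:295,311,1].tolist())
E
```

```text
312 250 82 [ 562.9 -100.3   82. ]
311.5 274 138 [ 563.7 -100.3  138. ]
349 284 76 [602.2 -78.   76. ]
275 286 76 [ 587.6 -139.9   76. ]
215 [87, 91, 84, 69, 58, 64, 65, 63, 66, 63, 65, 68, 68, 67, 62, 57, 61, 67, 60, 59, 63, 64, 70, 69, 61, 65, 64, 64, 64, 67, 67, 62, 60, 59, 69, 62, 62, 70, 67, 60, 63, 66, 62, 66, 108, 139, 141, 139, 142, 140, 143, 139, 141, 142, 143, 142, 139, 123, 71, 59, 71, 69, 64, 66, 64, 68, 66, 67, 64, 64, 64, 68, 65, 64, 63, 66, 68, 61, 61, 61, 74, 88, 94, 84, 87, 84, 85]
232 [158, 135, 94, 80, 59, 63, 63, 67, 65, 64, 65, 66, 68, 65, 61, 61, 63, 67, 45, 12, 19, 32, 25, 7, 16, 25, 9, 21, 15, 27, 3, 8, 25, 19, 13, 1, 21, 15, 0, 24, 16, 4, 12, 15, 25, 24, 13, 14, 0, 14, 19, 21, 9, 18, 15, 22, 3, 19, 18, 26, 27, 15, 3, 16, 17, 12, 10, 23, 13, 47, 64, 66, 58, 65, 68, 62, 65, 69, 63, 64, 101, 144, 158, 158, 158, 159, 157]
262 [159, 156, 155, 158, 152, 139, 129, 130, 129, 127, 127, 130, 126, 128, 127, 129, 129, 125, 101, 39, 35, 38, 39, 38, 37, 44, 37, 11, 17, 14, 17, 22, 25, 14, 11, 12, 13, 10, 26, 9, 14, 15, 25, 12, 15, 19, 3, 8, 15, 12, 23, 7, 9, 2, 14, 14, 23, 
[... 621 characters left out ...]
 128, 126, 126, 129, 126, 130, 128, 124, 119, 84, 31, 9, 20, 32, 19, 13, 21, 18, 19, 36, 42, 43, 46, 45, 34, 45, 47, 46, 47, 46, 41, 47, 41, 41, 43, 39, 43, 38, 34, 41, 96, 129, 130, 130, 128, 130, 130, 131, 130, 132, 131, 132, 130, 127, 132, 132, 131, 130, 129, 131, 133, 131, 137, 152, 150, 152, 151, 154, 153]
[44, 53, 45, 51, 47, 46, 49, 47, 41, 52, 52, 47, 61, 73, 66, 66, 65, 63, 91, 110, 103, 88, 75, 120, 137, 113, 65, 20, 14, 14, 17, 22, 15, 17, 8, 24, 20, 0, 20, 26, 11, 27, 0, 17, 10, 11, 5, 13, 8, 19, 24, 10, 17, 17, 14, 15, 18, 19, 17, 22, 11, 25, 12, 16, 23, 10, 15, 10, 24, 40, 40, 38, 47, 44, 48, 44, 40, 47, 48, 32, 45, 38, 41, 45, 47, 41, 35, 48, 104, 141, 152, 153, 159, 156, 156]
```

Wrist view: stand aligned with image axes, guard centred at (311,250), handle top (311,272), wrench at left (25,230). Drift ≈ (563,-101), gripper yaw already matches.

```bash
python3 -m handwheel '24 -9 -35 0 0 0 91; 24 -9 -70 0 0 0 91; 24 -9 -105 0 0 0 91; 24 -9 -140 0 0 0 91; 24 -9 -164 0 0 0 60; 24 -9 -169 0 0 0 30; 24 -9 -169 0 0 0 30; 24 -9 -169 0 0 0 30' 40
python3 -m handwheel '0 0 0 0 0 0 30; 0 0 -4 0 0 0 30; 0 0 -7 0 0 0 30; 0 0 -9 0 0 0 30'
```

```text
time_s: 3.65
eef_pos: [563.7, -99.9, 94.0]
eef_rot: [0.13, 0.992, -0.0, 0.001]
wrist_force: [0.2, 0.2, 0.3]
width: 69.1
gripper_force: 0.0
time_s: 3.98
eef_pos: [563.0, -100.7, 84.0]
eef_rot: [0.131, 0.991, -0.0, 0.001]
wrist_force: [0.9, -0.8, 0.0]
width: 42.1
gripper_force: 0.0
```

```bash
python3 -m handwheel '0 0 0 0 0 0 28; 0 0 0 0 0 0 28; 0 0 -1 0 0 0 28; 0 0 -2 0 0 0 28; 0 0 -2.5 0 0 0 28'
```

```text
time_s: 4.4
eef_pos: [563.0, -100.8, 82.2]
eef_rot: [0.131, 0.991, -0.0, 0.0]
wrist_force: [-4.0, 1.1, 13.3]
width: 28.2
gripper_force: 6.4
```

```bash
python3 -m handwheel '0 0 1 0 0 0 10; 0 0 1 0 0 0 10; 0 0 1 0 0 0 10; 0 0 1 0 0 0 10' 45; python3 -c "
from h import *
print(observe())"
```

```text
time_s: 4.73
eef_pos: [563.1, -100.8, 82.6]
eef_rot: [0.131, 0.991, -0.0, 0.0]
wrist_force: [-0.3, -0.5, 6.8]
width: 22.1
gripper_force: 45.0
{'time_s': 4.7333, 'joint_positions': array([-3.11080612e-01,  5.74018653e-01,  1.57797096e+00,  1.67719733e-05,
        9.88677118e-01, -1.62006999e+00]), 'qvel': array([ 9.34305788e-04,  9.05524375e-04,  1.53251450e-05, -2.92487824e-04,
       -2.81169575e-03,  4.77112901e-04]), 'tau': array([ 1.40016563e-01, -4.74517751e+01, -1.93426913e+01,  6.62492565e-02,
       -2.82813711e-01,  1.38241670e-03]), 'eef_pos': array([ 563.086614  , -100.7867785 ,   82.61452057]), 'eef_rot': array([ 1.30534492e-01,  9.91443661e-01, -7.60708983e-05,  4.56722352e-04]), 'wrist_force': array([-0.25746897, -0.48035391,  6.83697432]), 'ft_torque': array([ 0.03429135,  0.21210236, -0.01050305]), 'gripper_force': 44.999932050704956, 'width': 22.105304545955207}
```

```bash
python3 -m handwheel '0 0 20 0 0 0 10; 0 0 50 0 0 0 10; 0 0 80 0 0 0 10; 0 0 85 0 0 0 10; -1 30 85 0 0 0 10; -3 65 85 0 0 0 10; -5 100 85 0 0 0 10; -6 140 85 0 0 0 10'
python3 -m handwheel '-1 30 0 0 0 0 10; -1 48 -10 0 0 0 10; -1 48 -20 0 0 0 10; -1 48 -20 0 0 0 10'
python3 - <<'E'
from h import *
print(observe()['eef_pos'],observe()['eef_rot'])
s=observe();a=snapshot("wrist");b=snapshot("scene");C=cam("scene");p=s['eef_pos']
u,v=proj(C,p).astype(int);b=cv2.resize(b[v-70:v+90,u-80:u+80],(480,480),interpolation=2)
cv2.imwrite("pics/x.png",np.hstack([cv2.resize(a,(320,480))*0+cv2.resize(a[:480,160:480],(320,480)),b]))
E
```

```text
time_s: 5.4
eef_pos: [556.1, 40.0, 166.1]
eef_rot: [0.131, 0.991, -0.0, -0.001]
wrist_force: [0.7, -0.2, -1.2]
width: 22.1
gripper_force: 45.0
time_s: 5.73
eef_pos: [554.0, 88.1, 144.2]
eef_rot: [0.129, 0.992, -0.0, -0.002]
wrist_force: [0.0, 0.0, -1.7]
width: 21.9
gripper_force: 45.0
[554.04581964  88.14595993 144.18654619] [ 1.29409998e-01  9.91587961e-01 -4.61901942e-04 -2.48092678e-03]
```

View pics/x.png

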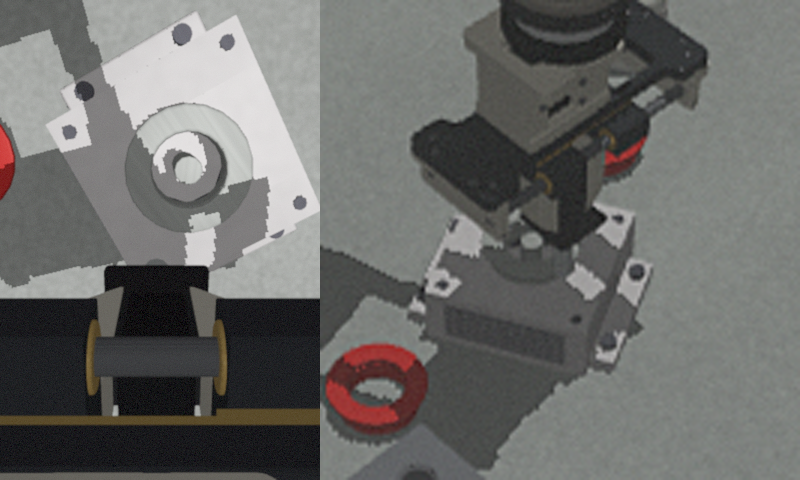

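Wrist crop: flange circle centred at full-image px (349,168), spindle top at the same place; drift is held with its guard at the fingertips, nose clear of the housing's near-right area. Now computing the axis and feeling for the housing top.

```bash
python3 - <<'E'
from h import *
C=cam("wrist",observe())
for z in(62,64):print(onz(C,349,168,z).round(1))
find("wrist",["bore_mouth","cup_top"],[50,63],observe())
E
python3 -m handwheel '2 0 -6 0 0 0 10; 2 -1 -12 0 0 0 10; 2 -1 -18 0 0 0 10; 2 -1 -22 0 0 0 10; 2 -1 -22 0 0 0 10'
python3 -m handwheel '0 0 -1.5 0 0 0 10; 0 0 -3 0 0 0 10; 0 0 -4.5 0 0 0 10; 0 0 -6 0 0 0 10'
```

```text
[511.3 116.8  62. ]
[511.1 116.7  64. ]
wrist bore_mouth 0.96 350 168 [513.1 117.8  50. ]
wrist cup_top 0.89 583 43 [480.6 248.8  63. ]
wrist cup_top 0.59 117 159 [473.2  -6.3  63. ]
time_s: 6.35
eef_pos: [557.1, 86.1, 123.7]
eef_rot: [0.131, 0.991, -0.0, -0.001]
wrist_force: [-0.1, 0.6, -0.8]
width: 21.7
gripper_force: 45.0
time_s: 6.68
eef_pos: [557.9, 86.4, 119.1]
eef_rot: [0.13, 0.991, 0.0, 0.0]
wrist_force: [0.4, -0.3, -1.4]
width: 21.4
gripper_force: 45.0
```

```bash
python3 -m handwheel '0 0 -1.5 0 0 0 10; 0 0 -3 0 0 0 10; 0 0 -4.5 0 0 0 10; 0 0 -6 0 0 0 10; 0 0 -6 0 0 0 10'
```

```text
time_s: 7.1
eef_pos: [557.6, 86.4, 112.7]
eef_rot: [0.131, 0.991, 0.0, -0.0]
wrist_force: [-0.0, -0.5, -1.1]
width: 21.8
gripper_force: 45.0
```

```bash
python3 -c "
from h import *
s=observe();print(s['wrist_force'],s['eef_pos'])"
```

```text
[-0.03798796 -0.49416347 -1.08971231] [557.62026976  86.37699205 112.70953281]
```

```bash
python3 -m handwheel '0 0 -1.5 0 0 0 10; 0 0 -3 0 0 0 10; 0 0 -4 0 0 0 10; 0 0 -4 0 0 0 10'
```

```text
time_s: 7.43
eef_pos: [557.7, 86.4, 108.8]
eef_rot: [0.131, 0.991, 0.0, -0.0]
wrist_force: [0.7, 0.1, -1.0]
width: 21.6
gripper_force: 45.0
```

```bash
python3 -m handwheel '0 0 -1 0 0 0 10; 0 0 -2 0 0 0 10; 0 0 -3 0 0 0 10; 0 0 -4 0 0 0 10; 0 0 -4 0 0 0 10'
```

```text
time_s: 7.85
eef_pos: [558.3, 86.4, 108.0]
eef_rot: [0.13, 0.991, 0.0, 0.001]
wrist_force: [-6.7, -0.4, 19.8]
width: 21.9
gripper_force: 45.0
```

```bash
python3 -m handwheel '0 0 12 0 0 0 10; 0 0 26 0 0 0 10; -9 15 26 0 0 0 10; -19 31 26 0 0 0 10; -19 31 22 0 0 0 10; -19 31 19 0 0 0 10; -19 31 19 0 0 0 10'
```

```text
time_s: 8.43
eef_pos: [538.7, 117.1, 123.3]
eef_rot: [0.13, 0.991, -0.0, -0.0]
wrist_force: [0.3, 0.2, -0.9]
width: 21.7
gripper_force: 45.0
```

```bash
python3 -m handwheel '0 0 -1 0 0 0 10; 0 0 -2 0 0 0 10; 0 0 -2 0 0 0 10'; python3 -m handwheel '0 0 -0.5 0 0 0 10; 0 0 -1 0 0 0 10; 0 0 -1 0 0 0 10'
```

```text
time_s: 8.68
eef_pos: [539.2, 116.8, 121.9]
eef_rot: [0.131, 0.991, -0.0, 0.0]
wrist_force: [-0.7, 0.1, -1.1]
width: 22.0
gripper_force: 45.0
time_s: 8.93
eef_pos: [539.3, 117.0, 121.5]
eef_rot: [0.131, 0.991, -0.0, 0.001]
wrist_force: [1.2, -1.6, 2.0]
width: 21.6
gripper_force: 45.0
```

```bash
python3 -m handwheel '0 0 9 0 0 0 10; -25 0 9 0 0 0 10; -56 0 9 0 0 0 10; -56 0 5 0 0 0 10; -56 0 3 0 0 0 10; -56 0 1.5 0 0 0 10; -56 0 1.5 0 0 0 10'; python3 -m handwheel '0 0 -0.5 0 0 0 10; 0 0 -1 0 0 0 10; 0 0 -1.5 0 0 0 10; 0 0 -1.5 0 0 0 10'
```

```text
time_s: 9.52
eef_pos: [483.7, 117.4, 122.7]
eef_rot: [0.131, 0.991, 0.0, 0.0]
wrist_force: [0.9, 0.0, -0.5]
width: 21.8
gripper_force: 45.0
time_s: 9.85
eef_pos: [483.2, 117.4, 121.4]
eef_rot: [0.131, 0.991, 0.0, 0.0]
wrist_force: [-1.0, -0.4, 3.4]
width: 21.8
gripper_force: 45.0
```

```bash
python3 -m handwheel '0 0 9 0 0 0 10; 14 -14 9 0 0 0 10; 28 -28 9 0 0 0 10; 28 -28 5 0 0 0 10; 28 -28 3 0 0 0 10; 28 -28 2 0 0 0 10; 28 -28 2 0 0 0 10'; python3 -m handwheel '0 0 -1 0 0 0 10; 0 0 -2 0 0 0 10; 0 0 -3 0 0 0 10; 0 0 -3 0 0 0 10'
```

```text
time_s: 10.43
eef_pos: [510.0, 89.8, 122.7]
eef_rot: [0.13, 0.991, 0.0, -0.001]
wrist_force: [-0.3, 0.4, -1.4]
width: 21.7
gripper_force: 45.0
time_s: 10.77
eef_pos: [510.7, 89.4, 120.6]
eef_rot: [0.13, 0.991, -0.0, 0.0]
wrist_force: [-1.4, -2.1, 3.6]
width: 21.9
gripper_force: 45.0
```

```bash
python3 -m handwheel '0 0 10 0 0 0 10; 0 28 10 0 0 0 10; 0 56 10 0 0 0 10; 0 56 5 0 0 0 10; 0 56 2.5 0 0 0 10; 0 56 1 0 0 0 10; 0 56 -0.5 0 0 0 10; 0 56 -2 0 0 0 10'; python3 -m handwheel '0 0 -0.5 0 0 0 10; 0 0 -1 0 0 0 10; 0 0 -1 0 0 0 10'
```

```text
time_s: 11.43
eef_pos: [511.2, 146.0, 119.6]
eef_rot: [0.131, 0.991, 0.001, 0.001]
wrist_force: [-3.2, 6.4, 14.5]
width: 21.9
gripper_force: 45.0
time_s: 11.68
eef_pos: [511.3, 146.2, 119.1]
eef_rot: [0.131, 0.991, 0.002, 0.001]
wrist_force: [-3.7, 6.8, 13.2]
width: 21.5
gripper_force: 45.0
```

```bash
python3 -m handwheel '0 0 12 0 0 0 10; 0 -28 12 0 0 0 10; 0 -57 12 0 0 0 10; 0 -57 6 0 0 0 10; 0 -57 3.5 0 0 0 10; 0 -57 1.5 0 0 0 10; 0 -57 0 0 0 0 10; 0 -57 -1.5 0 0 0 10'; python3 -m handwheel '0 0 -0.7 0 0 0 10; 0 0 -1.4 0 0 0 10; 0 0 -1.4 0 0 0 10'
```

```text
time_s: 12.35
eef_pos: [511.8, 87.2, 117.1]
eef_rot: [0.13, 0.991, -0.001, 0.002]
wrist_force: [-1.5, -6.8, 14.1]
width: 21.5
gripper_force: 45.0
time_s: 12.6
eef_pos: [512.1, 87.0, 116.1]
eef_rot: [0.13, 0.991, -0.001, 0.002]
wrist_force: [-1.8, -8.3, 13.5]
width: 21.6
gripper_force: 45.0
```

```bash
python3 -m handwheel '0 0 12 0 0 0 10; 0 29 12 0 0 0 10; 28 29 12 0 0 0 10; 28 29 7 0 0 0 10; 28 29 4 0 0 0 10; 28 29 2.5 0 0 0 10; 28 29 1 0 0 0 10; 28 29 0 0 0 0 10';python3 -m handwheel '0 0 0 0 0 0 10'
```

```text
time_s: 13.27
eef_pos: [540.0, 118.1, 115.7]
eef_rot: [0.131, 0.991, 0.001, 0.002]
wrist_force: [2.6, 2.1, 11.6]
width: 21.7
gripper_force: 45.0
time_s: 13.35
eef_pos: [539.9, 118.0, 115.7]
eef_rot: [0.131, 0.991, 0.001, 0.002]
wrist_force: [1.8, 3.4, 8.0]
width: 22.1
gripper_force: 45.0
```

```bash
python3 -m handwheel '0 0 12 0 0 0 10; -28 0 12 0 0 0 10; -56 0 12 0 0 0 10; -56 0 7 0 0 0 10; -56 0 4.5 0 0 0 10; -56 0 3 0 0 0 10; -56 0 1.5 0 0 0 10; -56 0 0 0 0 0 10';python3 -m handwheel '0 0 -0.7 0 0 0 10; 0 0 -0.7 0 0 0 10'
```

```text
time_s: 14.02
eef_pos: [481.5, 117.4, 114.7]
eef_rot: [0.131, 0.991, -0.0, -0.002]
wrist_force: [-8.4, 1.3, 15.5]
width: 22.1
gripper_force: 45.0
time_s: 14.18
eef_pos: [481.4, 117.5, 114.0]
eef_rot: [0.131, 0.991, -0.0, -0.002]
wrist_force: [-8.2, 0.6, 13.3]
width: 21.6
gripper_force: 45.0
```

```bash
python3 -m handwheel '0 0 13 0 0 0 10; 14 14 13 0 0 0 10; 29 28 13 0 0 0 10; 29 28 8 0 0 0 10; 29 28 5 0 0 0 10; 29 28 3.5 0 0 0 10; 29 28 2 0 0 0 10; 29 28 0.5 0 0 0 10';python3 -m handwheel '0 0 -0.7 0 0 0 10; 0 0 -0.7 0 0 0 10'
```

```text
time_s: 14.85
eef_pos: [511.6, 145.4, 114.4]
eef_rot: [0.131, 0.991, 0.0, -0.0]
wrist_force: [-3.6, 3.7, 9.6]
width: 21.9
gripper_force: 45.0
time_s: 15.02
eef_pos: [511.7, 145.6, 114.2]
eef_rot: [0.131, 0.991, 0.001, 0.0]
wrist_force: [-2.7, 2.1, 6.5]
width: 21.7
gripper_force: 45.0
```

```bash
python3 -m handwheel '0 0 12 0 0 0 10; 0 -28 12 0 0 0 10; 0 -56 12 0 0 0 10; 0 -56 7 0 0 0 10; 0 -56 4 0 0 0 10; 0 -56 2 0 0 0 10; 0 -56 0.5 0 0 0 10; 0 -56 -1 0 0 0 10';python3 -m handwheel '0 0 -1 0 0 0 10; 0 0 -1 0 0 0 10'
```

```text
time_s: 15.68
eef_pos: [512.0, 89.2, 113.1]
eef_rot: [0.13, 0.992, -0.001, 0.0]
wrist_force: [-4.6, -5.7, 17.3]
width: 21.8
gripper_force: 45.0
time_s: 15.85
eef_pos: [512.1, 89.2, 113.1]
eef_rot: [0.13, 0.992, -0.001, 0.001]
wrist_force: [-4.7, -5.2, 15.7]
width: 21.8
gripper_force: 45.0
```

```bash
python3 -m handwheel '0 0 13 0 0 0 10; 14 14 13 0 0 0 10; 28 28 13 0 0 0 10; 28 28 7 0 0 0 10; 28 28 4 0 0 0 10; 28 28 2 0 0 0 10; 28 28 0 0 0 0 10; 28 28 -1.5 0 0 0 10';python3 -m handwheel '0 0 -1 0 0 0 10; 0 0 -1 0 0 0 10'
python3 -m handwheel '0 0 13 0 0 0 10; -28 0 13 0 0 0 10; -56 0 13 0 0 0 10; -56 0 8 0 0 0 10; -56 0 5 0 0 0 10; -56 0 3 0 0 0 10; -56 0 1.5 0 0 0 10; -56 0 0 0 0 0 10';python3 -m handwheel '0 0 -1 0 0 0 10; 0 0 -1 0 0 0 10'
```

```text
time_s: 16.52
eef_pos: [540.2, 118.3, 112.9]
eef_rot: [0.131, 0.991, 0.001, 0.001]
wrist_force: [-8.1, 3.5, 35.9]
width: 21.8
gripper_force: 45.0
time_s: 16.68
eef_pos: [540.1, 118.3, 112.9]
eef_rot: [0.131, 0.991, 0.001, 0.002]
wrist_force: [-7.5, 3.4, 30.3]
width: 21.7
gripper_force: 45.0
time_s: 17.35
eef_pos: [484.1, 117.1, 112.3]
eef_rot: [0.13, 0.991, -0.0, 0.0]
wrist_force: [-15.2, -3.2, 52.0]
width: 22.2
gripper_force: 54.1
time_s: 17.52
eef_pos: [484.2, 117.1, 112.3]
eef_rot: [0.13, 0.991, -0.0, 0.001]
wrist_force: [-15.8, -2.6, 46.5]
width: 22.0
gripper_force: 55.9
```

```bash
python3 -m handwheel '0 0 16 0 0 0 10; 14 14 16 0 0 0 10; 28 28 16 0 0 0 10; 28 28 10 0 0 0 10; 28 28 7 0 0 0 10; 28 28 5 0 0 0 10; 28 28 3.5 0 0 0 10; 28 28 2 0 0 0 10';python3 -m handwheel '0 0 0 0 0 0 10'
python3 -m handwheel '0 0 14 0 0 0 10; 0 -28 14 0 0 0 10; 0 -56 14 0 0 0 10; 0 -56 8 0 0 0 10; 0 -56 5 0 0 0 10; 0 -56 3 0 0 0 10; 0 -56 1.5 0 0 0 10; 0 -56 0 0 0 0 10';python3 -m handwheel '0 0 0 0 0 0 10; 0 0 0 0 0 0 10'
```

```text
time_s: 18.18
eef_pos: [512.3, 145.3, 112.4]
eef_rot: [0.131, 0.991, 0.001, 0.001]
wrist_force: [-8.8, -0.1, 36.0]
width: 21.9
gripper_force: 55.5
time_s: 18.27
eef_pos: [512.1, 145.3, 112.5]
eef_rot: [0.131, 0.991, 0.001, 0.001]
wrist_force: [-5.9, 1.0, 24.1]
width: 21.5
gripper_force: 54.9
time_s: 18.93
eef_pos: [511.7, 88.9, 112.4]
eef_rot: [0.13, 0.992, -0.001, 0.0]
wrist_force: [-11.3, -6.5, 40.5]
width: 21.9
gripper_force: 55.6
time_s: 19.1
eef_pos: [511.5, 88.9, 112.5]
eef_rot: [0.13, 0.992, -0.001, 0.001]
wrist_force: [-8.0, -6.0, 26.2]
width: 22.0
gripper_force: 55.0
```

```bash
python3 -m handwheel '0 0 14 0 0 0 10; 14 14 14 0 0 0 10; 28 28 14 0 0 0 10; 28 28 8 0 0 0 10; 28 28 5 0 0 0 10; 28 28 3 0 0 0 10; 28 28 1.5 0 0 0 10; 28 28 0 0 0 0 10';python3 -m handwheel '0 0 0 0 0 0 10'; python3 -m handwheel '0 0 14 0 0 0 10; -28 0 14 0 0 0 10; -56 0 14 0 0 0 10; -56 0 8 0 0 0 10; -56 0 5 0 0 0 10; -56 0 3 0 0 0 10; -56 0 1.5 0 0 0 10; -56 0 0 0 0 0 10';python3 -m handwheel '0 0 0 0 0 0 10'
```

```text
time_s: 19.77
eef_pos: [539.5, 118.1, 112.4]
eef_rot: [0.13, 0.991, 0.001, 0.001]
wrist_force: [-9.2, 2.3, 34.3]
width: 22.2
gripper_force: 55.4
time_s: 19.85
eef_pos: [539.3, 118.0, 112.5]
eef_rot: [0.13, 0.991, 0.001, 0.001]
wrist_force: [-7.0, 1.9, 23.7]
width: 21.6
gripper_force: 54.9
time_s: 20.52
eef_pos: [484.2, 117.3, 112.4]
eef_rot: [0.13, 0.991, 0.0, 0.0]
wrist_force: [-13.8, -1.4, 43.8]
width: 22.1
gripper_force: 55.8
time_s: 20.6
eef_pos: [484.0, 117.3, 112.5]
eef_rot: [0.13, 0.991, -0.0, 0.0]
wrist_force: [-11.1, -1.4, 30.4]
width: 21.8
gripper_force: 55.3
```

Rim is level and rigid at 112.5 on all sides: home. Lift and take the drift back.

```bash
python3 -m handwheel '0 0 25 0 0 0 10; 0 0 50 0 0 0 10; 0 0 62 0 0 0 10; 13 -36 62 0 0 0 10; 26 -72 62 0 0 0 10; 39 -108 62 0 0 0 10; 50 -138 62 0 0 0 10; 50 -138 62 0 0 0 10'
python3 - <<'E'
from h import *
s=observe();print(s['eef_pos'],s['eef_rot']);
a=snapshot("wrist");b=snapshot("side");C=cam("side")
u,v=proj(C,s['eef_pos']).astype(int);b=cv2.resize(b[v-80:v+80,u-60:u+60],(360,480),interpolation=2)
cv2.imwrite("pics/y.png",np.hstack([a[:,220:640],b]))
E
```

```text
time_s: 21.27
eef_pos: [536.5, -26.2, 171.4]
eef_rot: [0.133, 0.991, -0.001, 0.001]
wrist_force: [0.2, 0.3, -0.2]
width: 21.6
gripper_force: 53.9
[536.47464283 -26.22406229 171.36259188] [ 0.13280032  0.99114162 -0.00102118  0.0011473 ]
```

View pics/y.png

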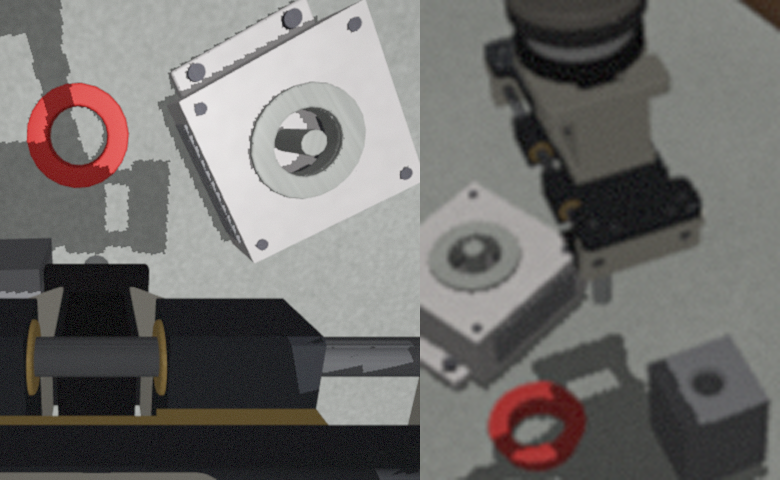

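The picture shows the cup flange flat on the housing (centre px (527,140) in the wrist frame), the nose upright, and the empty stand hole at lower right. On to the stand.

```bash
python3 -m handwheel '13 -36 0 0 0 0 10; 26 -74 0 0 0 0 10; 26 -75 0 0 0 0 10; 26 -75 0 0 0 0 10; 26 -75 0 0 0 0 10'; python3 - <<'E'
from h import *
observe();snapshot("wrist");s=observe();print((np.array([563.1,-100.8,82.5])-s['eef_pos']).round(1), (R.from_quat([.130534,.991444,0,0])*R.from_quat(s['eef_rot']).inv()).as_rotvec().round(4))
E
```

```text
time_s: 21.78
eef_pos: [559.4, -94.5, 171.3]
eef_rot: [0.13, 0.991, 0.0, -0.001]
wrist_force: [0.5, 0.3, -1.1]
width: 21.6
gripper_force: 53.9
[  3.7  -6.7 -89. ] [-0.0009 -0.001  -0.0012]
```

```bash
python3 -m handwheel '4 -6.5 0 0 0 0 10; 4 -6.5 -15 0 0 0 10; 4 -6.5 -32 0 0 0 10; 4 -6.5 -38 0 0 0 10; 4 -6.5 -43 0 0 0 10; 4 -6.5 -48 0 0 0 10'
```

```text
time_s: 22.33
eef_pos: [564.1, -101.8, 123.9]
eef_rot: [0.13, 0.991, 0.0, 0.0]
wrist_force: [-0.3, -0.6, -1.0]
width: 21.8
gripper_force: 53.9
```

```bash
python3 -m handwheel '-1 1 -10 0 0 0 10; -1 1 -20 0 0 0 10; -1 1 -29 0 0 0 10; -1 1 -35 0 0 0 10; -1 1 -38 0 0 0 10; -1 1 -40 0 0 0 10; -1 1 -41 0 0 0 10; -1 1 -41 0 0 0 10'
```

```text
time_s: 23.0
eef_pos: [562.9, -101.2, 83.0]
eef_rot: [0.131, 0.991, 0.0, 0.0]
wrist_force: [-0.2, 0.6, -2.2]
width: 21.7
gripper_force: 53.9
```

```bash
python3 -m handwheel '0 0 -0.7 0 0 0 10; 0 0 -1.2 0 0 0 10; 0 0 -1.2 0 0 0 10' ; python3 -m handwheel '0 0 0 0 0 0 30; 0 0 0 0 0 0 30; 0 0 1 0 0 0 40; 0 0 1 0 0 0 50; 0 0 1 0 0 0 50; 0 0 1 0 0 0 50'
```

```text
time_s: 23.25
eef_pos: [563.1, -101.3, 82.6]
eef_rot: [0.131, 0.991, -0.0, 0.001]
wrist_force: [-3.3, 0.3, 4.0]
width: 21.5
gripper_force: 54.1
time_s: 23.75
eef_pos: [562.7, -101.1, 82.4]
eef_rot: [0.131, 0.991, 0.0, -0.0]
wrist_force: [0.2, 0.2, -0.1]
width: 48.7
gripper_force: 0.0
```

```bash
python3 -m handwheel '0 0 10 0 0 0 60; 0 0 35 0 0 0 80; 0 0 70 0 0 0 91; 0 0 105 0 0 0 91; -25 8 140 0 0 0 91; -25 8 178 0 0 0 91; -25 8 178 0 0 0 91; -25 8 178 0 0 0 91'; python3 - <<'E'
from h import *
a=snapshot("wrist");cv2.imwrite("pics/z.png",a)
E
```

```text
time_s: 24.42
eef_pos: [538.8, -93.4, 264.0]
eef_rot: [0.13, 0.991, -0.001, 0.003]
wrist_force: [0.4, -0.3, -0.7]
width: 90.8
gripper_force: 0.0
```

View pics/z.png

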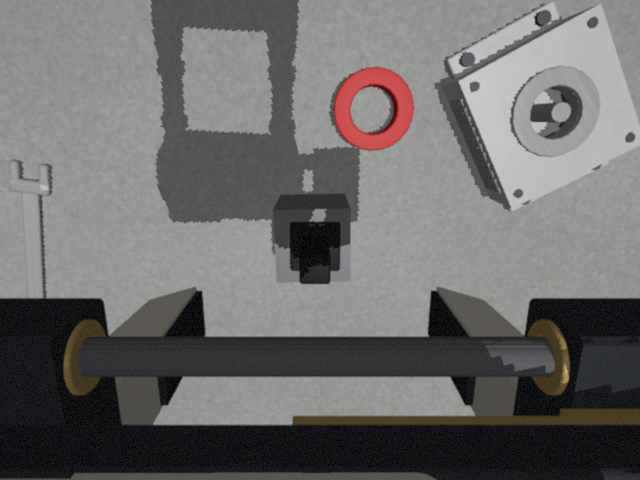

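The drift stands in its stand again (px (315,250)), guard flat on the top; the cup is flush on the housing (555,111), and the wrench hasn't moved.

```bash
python3 -c "
from cell import job_done
print(job_done())"
```

```text
the job is handed in; nothing more can be done
None
```

The cup is pressed home and level: the rim measured the same height and would not give at all four points. The drift is back in its stand nose down, and the job was handed in at about 24 s with press readings no higher than about 52 N.

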